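# Seat the slicing disc on its locating pin

## Task

The slicing disc sits too high on the vegetable slicer because the notch in its rim is turned away from the locating pin. With a fingertip, push the disc round by its finger peg until the notch stands over the pin, then press down on the black hub cap until the disc is fully home, and take the hand away. Only touch and push: do not lift the disc or hammer it down, and leave the tin, the spice jar and the mug where they stand.

Things in the scene. Friction and masses are not known exactly. Their poses are not given: they have to be found in the camera images.
- slicer: White motor base of a table-top slicer, fixed to the worktop. Origin: centre of its underside, on the disc's vertical axis; z up. Drum 160 mm across, 45 mm high. On its -x side an ear, 30 mm wide and 45 mm high, carries the pin and reaches 96 mm from the axis, past the disc's rim. On its +x side a low motor housing (90 mm wide, 38 mm high, out to 138 mm) with a fixed grey selector on top.
- pin_tip (a point): Top of the upright steel locating pin: 8 mm diameter, domed, 74 mm from the disc's axis on the ear, tip 57 mm above the worktop (12 mm above the ear's top). Before seating it is mostly hidden under the disc's rim; the ear shows its direction.
- disc: Steel slicing disc, 156 mm diameter, 8 mm thick, on a vertical shaft. Origin: centre of its underside, 58 mm above the worktop before seating; z up, its +x axis points to the notch, its -x axis to the finger peg. It turns either way without end (friction 0.05 N m) and stays where left. Two low steel blades lie on top.
- notch (a point): Centre of the notch at the pin's radius (74 mm from the axis), at the height of the disc's underside. The notch is cut through the rim, 13 mm wide and 13 mm deep, open outward. The disc can go down when the notch's centre is within about 2.5 mm sideways of the pin; from a little farther off the pin's dome centres it if the press is on the hub.
- finger_peg (a point): Centre of the top of the black upright round peg, 14 mm diameter, 25 mm above the disc's upper face, 50 mm from the axis, opposite the notch. Push it sideways to turn the disc; there is free room on either side of it.
- hub_top (a point): Centre of the flat top of the black round hub cap on the disc's axis, 32 mm diameter, 12 mm above the disc's upper face (78 mm above the worktop before seating). Press here.
- disc_drop (a joint): How far the disc has been pressed down the shaft, m: 0 at the start, 0.0115 fully home (a hard stop); negative if lifted. The fit is stiff: the disc stays where it is left, and moves down under about 2 to 4 N when the notch is over the pin; otherwise it is stopped on the pin at about 0.001 to 0.003.
- tin: Tin of tomato paste, 57 mm diameter, 72 mm high, loose bystander; origin at the centre of its underside.
- spice_jar: Glass spice jar with black cap, 41 mm diameter, 105 mm high, loose bystander; origin at the centre of its underside.
- mug: White spotted mug, 82 x 117 mm over its handle, 91 mm high, loose bystander; origin at the underside.

How it is judged (in metres and radians):
At the end, for the whole second after the job is handed in: The disc is down on its shaft to within 2 mm of the stop, with the notch round the pin (centres within 5 mm seen from above), at rest; tin, spice jar and mug stand upright within 30 mm of where they were (value of joint disc_drop above 0.0095 m and horizontal distance between notch and pin_tip below 0.005 m and angular speed of disc below 0.05 rad/s and distance of each of tin, spice_jar, mug from where it was at the start of the episode below 0.03 m and angle between each of tin, spice_jar, mug's own z axis and vertical below 0.3 rad); the robot touches nothing.
It fails at once if the disc was lifted up its shaft by more than 4 mm (value of joint disc_drop below -0.004 m).
It fails at once if the disc was hammered: pushed with more than 60 N (contact force between any of the arm, the fingers and disc above 60 N).
It fails at once if a bystander was lifted, shoved or tipped over (distance of any of tin, spice_jar, mug from where it was at the start of the episode above 0.03 m or angle between any of tin, spice_jar, mug's own z axis and vertical above 0.5 rad).
It also fails if it takes over 45 s, if anything falls off the work surface, if the arm or the gripper's body presses on something with over 40 N, if the wrist force passes 120 N, or if a joint passes its speed limit or range.

## Robot

A 6-joint arm with a two-finger parallel gripper is mounted at the origin on a cart in front of the work surface, level with it; the furniture and walls round the work are solid. World frame = base frame: x ahead of the robot, y to its left, z up, the work surface at z = 0. Lengths are in m, angles in degrees, forces in N, time in s.
With the tool pointing down it reaches from about 0.325 to 0.9 m from the base axis. Payload 6.1 kg.
Tool frame: the origin (TCP) lies on the centre line of the jaws, within the pads' length; the fingertips stand 22 mm ahead of it and the grasp point (between the pads) lies 3 mm ahead of it; z points along the fingers, y is the line along which they close (so a half turn about z gives the same grasp; the last joint's range is limited). The gripper opens to 87 mm and grips with 3 to 60 N. Pads are 19 mm wide; open, the fingers measure 117 mm over their backs; the gripper's body (75 mm by 190 mm) begins 51 mm behind the grasp point.
Start: joints at [-72.886, 12.628, 87.462, -0, 79.91, -7.225], TCP at [0.258, -0.569, 0.245] pointing down, gripper open.
Joint ranges: [-170.65, 170.65], [-52.31, 119.04], [5.05, 147.46], [-71.25, 251.25], [11.57, 151.72], [-153.62, 153.62]. Speed limits (degrees/s): [147.25, 147.25, 172.46, 180, 180, 180].

## Interface

Orientations are given as a 3x3 rotation matrix whose columns are the frame's x, y, z axes.
In Python, from bench import state, get_image, get_calibration, close_job, find_in, pinpoint gives the robot as it stands.
- The arm moves only by the shell command python3 -m crank 'ROWS'. ROWS is JSON, a list of rows, each a list of 7 numbers: the turn, a rotation vector about the tool's x, y, z in degrees, then the shift along the tool's x, y, z in mm, then the finger opening in mm, from 0 to 87. In form: [[wx, wy, wz, dx, dy, dz, jaw], ...]. A call has 1 to 10 rows; each row shifts and turns the commanded pose from where the row before left it, along the tool's axes as they then stand; what a row does not reach is not made up. A row lasts 1/12 s, in which the tool goes at most 41.7 mm and 7.16 degrees, less where a joint would pass 70% of its speed; a pose out of reach is approached as far as the arm can. A call is refused whole if a number of a shift passes 41.7 or a number of a turn 7.16, either way. A call with a gripper value outside its range is refused whole. The fingers move at their own pace and stop on an object; the grip force is fixed at half the most. Time passes only in rows, so rows that do not move let the fingers close. It gives the time, the measured TCP pose, the force, the opening and the grip force at its end, in the units of the state.
- state(): the state, without advancing time (a new reading comes with each control period).
- get_image(name): name is "side" or "top" or "wrist"; returns the picture (420x560x3 uint8, red, green, blue); there is no depth.
- get_calibration(name): a dict with "fx", "fy", "cx", "cy" (pixels), "distortion" ([k1, k2, p1, p2, k3] as OpenCV has them; the pictures are not rectified), "R" (3x3) and "t" (3): a world point X has camera coordinates R X + t. Camera axes: x right, y down, z forward; pixel columns grow to the right and rows downward; lengths in m; the calibration is good to about 2 mm. A picture is of the moment at which its call begins: read the wrist's pose just before it. get_calibration takes no time and is no camera call; for the wrist camera it gives the pose at the moment of the call.
- close_job(): hands the job in; it is judged then, once.
Trained networks look in the newest picture that a camera, given by its name, has taken for a name from the list of things; names that differ only in an ending like _2 or _b are one class to them, and where a whole thing is asked for, a point or a joint stands for the part that bears it (a point fixed in the world has none). Each returns a list of dicts, best first, with "score" (0 to 1); they miss things now and then, are a little off and sometimes report something else, mostly with a low value. They report only what shows in the picture. A call takes as long as a camera call.
- find_in(label, camera): "rect" ([left, top, right, bottom] in pixels, round what is visible of it).
- pinpoint(label, camera): "position" ([column, row] in pixels: a listed point, or the origin of a listed thing).
The state is a dict: "clock": time; "joint_positions": joint angles; "joint_velocities": joint speeds; "tau": joint torques, N m; "ee_pos": TCP position; "tool_rot": TCP orientation; "contact_force": force on the tool from outside, world axes, zero at the start; "wrist_torque": the same for the moment, N m; "gripper_width": finger opening in m; "gripper_force": force on a finger pad.
Only numpy, scipy, OpenCV 4.12 (cv2) and the standard library are available. Lean on these libraries where they do the work, as an engineer would, in place of code of your own. Each camera call takes 0.05 s, during which the arm holds its last target. There are 200 camera calls.

## Working session

There is one attempt and no reset: what is moved stays moved. The work goes in short steps, Python scripts to look and compute and a shell command to move; the robot and the scene stay as the last step left them, time stands still between calls to the robot, and variables do not carry over. Pictures are saved under pics/ and viewed, at most 10 in all, crops included, and the job is handed in when it is done.

```bash
mkdir -p pics
cat > h.py <<'E'
import numpy as np, cv2
from bench import *
def ray(cam,px):
    c=get_calibration(cam);K=np.array([[c['fx'],0,c['cx']],[0,c['fy'],c['cy']],[0,0,1]])
    u=cv2.undistortPoints(np.array([[px]],float),K,np.array(c['distortion'],float))[0,0]
    R=np.array(c['R']);t=np.array(c['t']);o=-R.T@t;d=R.T@np.array([u[0],u[1],1]);return o,d
def atz(cam,px,z):
    o,d=ray(cam,px);return o+d*(z-o[2])/d[2]
def snap(cam,name):
    im=get_image(cam);cv2.imwrite('pics/%s.png'%name,im[:,:,::-1]);return im
E
python3 - <<'E'
from h import *
np.set_printoptions(precision=4,suppress=True)
for cam in ['top','side']:
    snap(cam,cam+'0')
    for l,z in [('hub_top',.078),('finger_peg',.091),('notch',.058),('pin_tip',.057),('slicer',0),('disc',.058),('tin',0),('spice_jar',0),('mug',0)]:
        r=pinpoint(l,cam)[:2]
        for q in r: print(cam,l,round(q['score'],2),np.round(q['position'],1),atz(cam,q['position'],z))
s=state();print(s['clock'],s['ee_pos'],s['tool_rot'],s['contact_force'])
E
```

```text
top hub_top 0.67 [295.9 197.2] [ 0.5761 -0.0041  0.078 ]
top finger_peg 0.72 [300.6 220. ] [ 0.521  -0.0147  0.091 ]
top notch 0.92 [287.4 167.1] [0.6533 0.0161 0.058 ]
top pin_tip 0.75 [286.  231.7] [0.4987 0.0192 0.057 ]
top slicer 0.7 [293.8 204.3] [0.5738 0.0018 0.    ]
top slicer 0.47 [301.1 220.2] [ 0.534  -0.0161  0.    ]
top disc 0.78 [299.3 201.7] [ 0.5693 -0.0119  0.058 ]
top disc 0.74 [287.1 170.7] [0.6445 0.0168 0.058 ]
top tin 0.85 [220.6 200.6] [0.5839 0.1841 0.    ]
top tin 0.27 [294.3 198.4] [0.5887 0.0005 0.    ]
top spice_jar 0.82 [359.  246.7] [ 0.4683 -0.1567  0.    ]
top mug 0.87 [377. 195.] [ 0.5965 -0.205   0.    ]
side hub_top 0.73 [283.9 219.4] [ 0.5708 -0.0033  0.078 ]
side finger_peg 0.83 [307.9 220.5] [ 0.5211 -0.0093  0.091 ]
side notch 0.85 [245.7 218.6] [0.6516 0.0111 0.058 ]
side notch 0.35 [309.5 188.6] [ 0.5765 -0.141   0.058 ]
side pin_tip 0.48 [310.1 218.5] [ 0.5343 -0.0522  0.057 ]
side slicer 0.58 [285.8 248.7] [ 0.5641 -0.0014  0.    ]
side disc 0.72 [284.2 228.8] [0.5672 0.0018 0.058 ]
side tin 0.66 [235.6 305.3] [0.5804 0.177  0.    ]
side spice_jar 0.61 [357.9 221. ] [ 0.4612 -0.1536  0.    ]
side mug 0.86 [311.1 192.3] [ 0.5955 -0.1977  0.    ]
1.0 [ 0.2576 -0.5694  0.2446] [[ 0.9111  0.4122  0.    ]
 [ 0.4122 -0.9111 -0.    ]
 [ 0.      0.     -1.    ]] [-0.0318 -0.1575  0.4323]
```

View pics/top0.png

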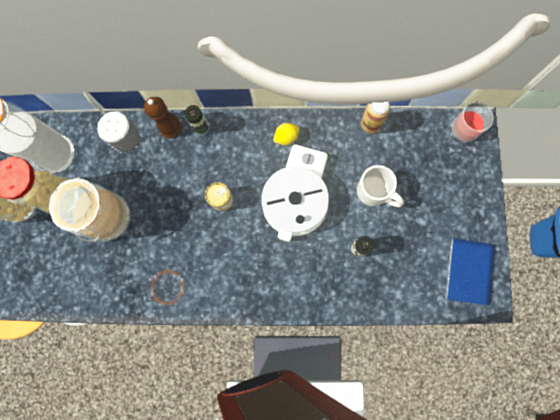

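View pics/side0.png

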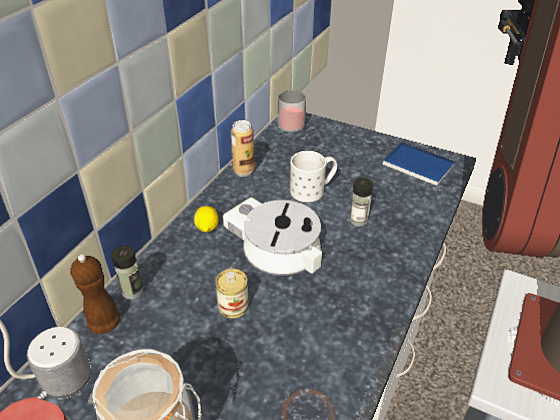

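Top view: hub is at about (296,197), peg (300,220), ear (286,236) and motor housing (307,160). The notch is on the far side, so the disc needs about 155° counter-clockwise. Next I'll move closer to look.

```bash
R='[0,0,0,22.7,-20.9,-1.2,0]'; python3 -m crank '[[0,0,0,22.7,-20.9,-1.2,0],[0,0,0,22.7,-20.9,-1.2,0],[0,0,0,22.7,-20.9,-1.2,0],[0,0,0,22.7,-20.9,-1.2,0],[0,0,0,22.7,-20.9,-1.2,0],[0,0,0,22.7,-20.9,-1.2,0],[0,0,0,22.7,-20.9,-1.2,0],[0,0,0,22.7,-20.9,-1.2,0],[0,0,0,22.7,-20.9,-1.2,0],[0,0,0,22.7,-20.9,-1.2,0]]' | tail -c 500
python3 -m crank '[[0,0,0,22.7,-20.9,-1.2,0],[0,0,0,22.7,-20.9,-1.2,0],[0,0,0,22.7,-20.9,-1.2,0],[0,0,0,22.7,-20.9,-1.2,0],[0,0,0,22.7,-20.9,-1.2,0],[0,0,0,22.7,-20.9,-1.2,0],[0,0,0,22.7,-20.9,-1.2,0],[0,0,0,22.7,-20.9,-1.2,0],[0,0,0,22.7,-20.9,-1.2,0],[0,0,7,0,0,0,0]]' | tail -c 500
cat > look.py <<'E'
from h import *
import sys
np.set_printoptions(precision=4,suppress=True)
drop=float(sys.argv[2]) if len(sys.argv)>2 else 0
s=state();snap('wrist',sys.argv[1])
for l,z in [('hub_top',.078),('finger_peg',.091),('notch',.058),('pin_tip',.057),('slicer',0),('disc',.058)]:
    if l not in('pin_tip','slicer'): z-=drop
    for q in pinpoint(l,'wrist')[:2]: print(l,round(q['score'],2),np.round(q['position'],1),atz('wrist',q['position'],z))
print(s['clock'],s['ee_pos'],s['tool_rot'],s['contact_force'],s['gripper_width'],np.round(s['joint_positions'],1))
E
python3 look.py w1
```

```text
clock: 1.83
ee_pos: [0.3786, -0.2841, 0.2568]
tool_rot: [[0.911, 0.412, 0.0], [0.412, -0.911, -0.0], [0.0, 0.001, -1.0]]
contact_force: [0.5, 0.0, 0.5]
gripper_width: 0.0281
gripper_force: 0.0
clock: 2.67
ee_pos: [0.4883, -0.0255, 0.2679]
tool_rot: [[0.953, 0.302, 0.002], [0.302, -0.953, 0.002], [0.002, -0.002, -1.0]]
contact_force: [-0.5, -0.3, -0.7]
gripper_width: 0.0005
gripper_force: 0.0
hub_top 0.6 [277.4  88.8] [ 0.5741 -0.0036  0.078 ]
finger_peg 0.93 [274.5 145.4] [ 0.5267 -0.0165  0.091 ]
notch 0.86 [285.1   5.3] [0.6441 0.0103 0.058 ]
pin_tip 0.86 [239.1 162.1] [0.4978 0.0104 0.057 ]
slicer 0.68 [279.5  95.8] [ 0.5727 -0.0086  0.    ]
disc 0.78 [281.2  88.8] [ 0.5761 -0.0088  0.058 ]
2.6667 [ 0.4883 -0.0255  0.2679] [[ 0.9532  0.3024  0.0017]
 [ 0.3024 -0.9532  0.0021]
 [ 0.0023 -0.0015 -1.    ]] [-0.5489 -0.2704 -0.6805] 0.0005422625371702351 [-12.3  -7.3 105.6   0.1  81.6  60. ]
```

View pics/w1.png

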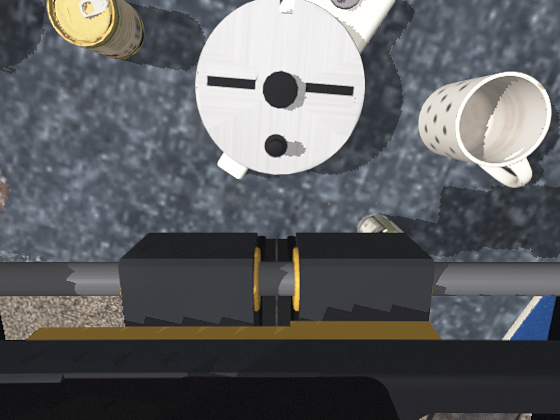

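Wrist view: the hub is at (280,89), the peg (275,146) and the ear (232,165). The notch is at the top (287,5), and the networks agree with this. Next I'll go down behind the peg, on its +y side.

```bash
python3 -m crank '[[0,0,4.6,0,0,0,0],[0,0,0,19.2,-16.9,0,0],[0,0,0,19.1,-16.8,0,0],[0,0,0,0,0,25,0],[0,0,0,0,0,25,0],[0,0,0,0,0,25,0],[0,0,0,0,0,25,0],[0,0,0,0,0,10,0],[0,0,0,0,0,0,0]]'
python3 - <<'E'
from h import *
c=np.array([.574,-.004])
for cam,px in [('wrist',0)]: pass
a=atz('top',[286,236],.045)[:2]-c;print(a,np.degrees(np.arctan2(a[1],a[0])))
E
python3 look.py w2
```

```text
clock: 3.77
ee_pos: [0.5146, 0.011, 0.1544]
tool_rot: [[0.975, 0.22, -0.006], [0.22, -0.975, 0.001], [-0.005, -0.002, -1.0]]
contact_force: [-0.5, -0.1, 0.3]
gripper_width: 0.0002
gripper_force: 0.0
[-0.08396495  0.02358174] 164.3124896174623
hub_top 0.82 [316.5 132.6] [ 0.5788 -0.0014  0.078 ]
finger_peg 0.61 [319.4 219.4] [ 0.5295 -0.0147  0.091 ]
notch 0.69 [318.8   5.6] [0.6543 0.0137 0.058 ]
pin_tip 0.61 [261.  228.1] [0.5056 0.0183 0.057 ]
slicer 0.61 [304.3 128.8] [ 0.5795 -0.      0.    ]
slicer 0.48 [314.5 133.5] [ 0.5776 -0.0092  0.    ]
disc 0.79 [316.1 130.9] [ 0.5803 -0.0031  0.058 ]
3.7667 [0.5146 0.011  0.1544] [[ 0.9755  0.2201 -0.0058]
 [ 0.2201 -0.9755  0.0007]
 [-0.0055 -0.002  -1.    ]] [-0.5463 -0.0669  0.329 ] 0.00023203317903634245 [ -7.6   2.6 108.6  -0.   69.1  69.7]
```

View pics/w2.png

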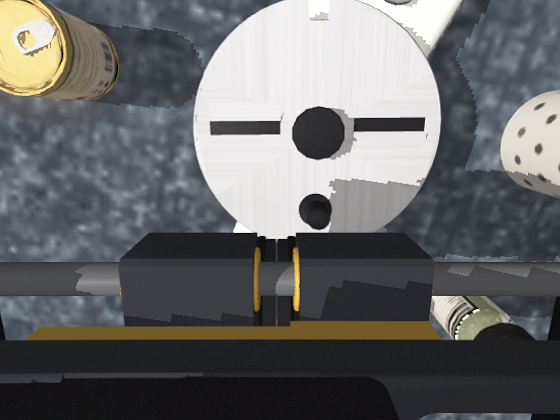

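Closer up, the hub is at (318,133), or about (0.577,-0.003), and the peg top is near (318,213). I'll go down beside the peg.

```bash
python3 -m crank '[[0,0,0,7.4,-3.9,0,0],[0,0,0,0,0,20,0],[0,0,0,0,0,20,0],[0,0,0,0,0,12,0],[0,0,0,0,0,4,0],[0,0,0,0,0,0,0]]'; python3 -m crank '[[0,0,0,0,4,0,0],[0,0,0,0,4,0,0],[0,0,0,0,4,0,0],[0,0,0,0,0,0,0]]'; python3 look.py w3
```

```text
clock: 4.62
ee_pos: [0.5224, 0.0172, 0.1002]
tool_rot: [[0.975, 0.221, -0.002], [0.221, -0.975, 0.0], [-0.002, -0.001, -1.0]]
contact_force: [0.1, 0.5, -0.1]
gripper_width: 0.0003
gripper_force: 0.0
clock: 4.95
ee_pos: [0.5268, 0.0042, 0.1024]
tool_rot: [[0.976, 0.22, 0.002], [0.22, -0.976, -0.0], [0.002, 0.001, -1.0]]
contact_force: [-0.5, -0.3, -0.6]
gripper_width: 0.0005
gripper_force: 0.0
hub_top 0.69 [308.2 160.7] [ 0.5756 -0.0004  0.078 ]
slicer 0.66 [295.5 149.7] [0.5728 0.0014 0.    ]
disc 0.85 [307.  158.1] [ 0.5743 -0.0011  0.058 ]
4.95 [0.5268 0.0042 0.1024] [[ 0.9755  0.2198  0.002 ]
 [ 0.2198 -0.9755 -0.0005]
 [ 0.0018  0.0009 -1.    ]] [-0.5266 -0.3482 -0.5697] 0.0005111940760903562 [ -8.1   7.9 109.2  -0.   62.8  69.2]
```

View pics/w3.png

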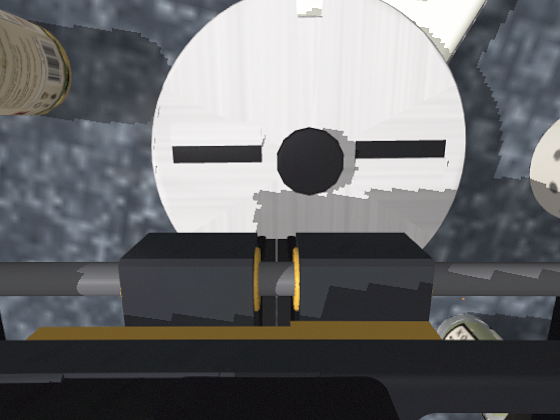

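The tip is beside the peg, which is now hidden behind the fingers, and the disc hasn't turned yet. I'll push along the arc, turning the tool with it.

```bash
python3 -m crank '[[0,0,-7,-2.2,5.9,0,0],[0,0,-7,-2.2,5.9,0,0],[0,0,-7,-2.2,5.9,0,0],[0,0,-7,-2.2,5.9,0,0],[0,0,-7,-2.2,5.9,0,0],[0,0,0,0,0,0,0]]'; python3 look.py w4
python3 - <<'E'
from h import *
snap('top','top4')
for cam in ('top','side'):
  get_image(cam)
  for l,z in [('finger_peg',.091),('notch',.058)]:
    for q in pinpoint(l,cam)[:1]: print(cam,l,q['score'],atz(cam,q['position'],z))
E
```

```text
clock: 5.8
ee_pos: [0.5295, -0.0263, 0.1014]
tool_rot: [[0.67, 0.743, 0.0], [0.743, -0.67, -0.0], [-0.0, 0.0, -1.0]]
contact_force: [0.8, -0.2, -0.6]
gripper_width: 0.0006
gripper_force: 0.0
hub_top 0.92 [309.  153.4] [0.5747 0.0003 0.078 ]
pin_tip 0.98 [186.1 213.3] [0.5041 0.0183 0.057 ]
pin_tip 0.42 [309.9 152.1] [ 0.5754 -0.002   0.057 ]
slicer 0.86 [300.5 143.6] [ 0.5747 -0.0012  0.    ]
disc 0.98 [312.  152.2] [ 0.5761 -0.0027  0.058 ]
5.8 [ 0.5295 -0.0263  0.1014] [[ 0.6695  0.7428  0.0003]
 [ 0.7428 -0.6695 -0.0003]
 [-0.      0.0004 -1.    ]] [ 0.806  -0.2284 -0.5787] 0.0005879379438669504 [-11.4   8.5 108.7  -0.   62.9  30.7]
side finger_peg 0.75 [ 0.53249248 -0.03626179  0.091     ]
side notch 0.95 [0.62633244 0.05308885 0.058     ]
```

The disc is following: the side camera puts the notch at about 47°, and the pin is at about 164°. I'll keep pushing.

```bash
python3 -m crank '[[0,0,-7,-1.8,6.1,0,0],[0,0,-7,-1.8,6.1,0,0],[0,0,-7,-1.8,6.1,0,0],[0,0,-7,-1.8,6.1,0,0],[0,0,-7,-1.8,6.1,0,0],[0,0,-7,-1.8,6.1,0,0],[0,0,-7,-1.8,6.1,0,0],[0,0,0,0,0,0,0]]';cat > ang.py <<'E'
from h import *
c=np.array([.5755,-.0015])
s=state();p=np.array(s['ee_pos'][:2])-c;R=np.array(s['tool_rot'])
print('tool r,t',-p@R[:2,0]*1e3,p@R[:2,1]*1e3,'yaw',np.degrees(np.arctan2(R[1,0],R[0,0])),s['contact_force'],s['ee_pos'])
for cam in ('top','side','wrist'):
  snap(cam,cam+'_l%d'%(s['clock']*100))
  for l,z in [('finger_peg',.091),('notch',.058),('pin_tip',.057),('hub_top',.078)]:
    for q in pinpoint(l,cam)[:1]:
      a=atz(cam,q['position'],z);d=a[:2]-c;print(cam,l,round(q['score'],2),np.round(q['position']),a.round(4),'ang %.1f rad %.1f'%(np.degrees(np.arctan2(d[1],d[0])),1e3*np.hypot(*d)))
E
python3 ang.py
```

```text
clock: 7.17
ee_pos: [0.5641, -0.0525, 0.1014]
tool_rot: [[-0.121, 0.993, 0.001], [0.993, 0.121, -0.0], [-0.0, 0.001, -1.0]]
contact_force: [-0.2, 0.5, -0.1]
gripper_width: 0.0006
gripper_force: 0.0
tool r,t 49.236330635796755 -17.454805554549445 yaw 96.9601370127519 [-0.15254122  0.53565551 -0.07846374] [ 0.56414023 -0.05248865  0.1013853 ]
top finger_peg 0.18 [295. 199.] [ 0.5691 -0.0029  0.091 ] ang -167.9 rad 6.6
top notch 0.61 [261. 204.] [0.563  0.0771 0.058 ] ang 99.1 rad 79.6
top pin_tip 0.96 [285. 230.] [0.5015 0.0211 0.057 ] ang 163.0 rad 77.4
top hub_top 0.71 [299. 197.] [ 0.576  -0.0111  0.078 ] ang -86.7 rad 9.6
side finger_peg 0.68 [296. 201.] [ 0.5691 -0.0525  0.091 ] ang -97.1 rad 51.4
side notch 0.88 [269. 251.] [0.5641 0.0721 0.058 ] ang 98.8 rad 74.5
side pin_tip 0.91 [310. 242.] [0.5051 0.0119 0.057 ] ang 169.2 rad 71.6
side hub_top 0.85 [283. 219.] [ 0.5726 -0.0033  0.078 ] ang -147.5 rad 3.4
wrist pin_tip 0.96 [171.  91.] [0.5028 0.0192 0.057 ] ang 164.1 rad 75.6
wrist hub_top 0.96 [314. 154.] [ 0.5753 -0.0015  0.078 ] ang -168.1 rad 0.2
```

```bash
python3 -m crank '[[0,0,-7,-1.8,6.1,0,0],[0,0,-7,-1.8,6.1,0,0],[0,0,-7,-1.8,6.1,0,0],[0,0,-7,-1.8,6.1,0,0],[0,0,-7,-1.8,6.1,0,0],[0,0,-7,-1.8,6.1,0,0],[0,0,-7,-1.8,6.1,0,0],[0,0,-7,-1.8,6.1,0,0],[0,0,0,0,0,0,0]]'|tail -3; python3 ang.py; ls pics
```

```text
contact_force: [0.1, 0.7, 0.7]
gripper_width: 0.0004
gripper_force: 0.0
tool r,t 48.92450929449987 -17.31244791588726 yaw 153.0064939346113 [0.12344125 0.65892879 0.65922072] [ 0.61123664 -0.03913272  0.10126806]
top finger_peg 0.72 [302. 178.] [ 0.6186 -0.019   0.091 ] ang -22.2 rad 46.5
top hub_top 0.83 [298. 197.] [ 0.5763 -0.0083  0.078 ] ang -83.3 rad 6.8
side finger_peg 0.63 [270. 202.] [ 0.6149 -0.0258  0.091 ] ang -31.7 rad 46.3
side notch 0.82 [302. 247.] [0.5131 0.033  0.058 ] ang 151.1 rad 71.3
side pin_tip 0.63 [311. 248.] [0.4964 0.0253 0.057 ] ang 161.3 rad 83.5
side hub_top 0.88 [283. 218.] [ 0.5739 -0.0064  0.078 ] ang -107.7 rad 5.2
wrist hub_top 0.8 [314. 155.] [ 0.5755 -0.002   0.078 ] ang -93.7 rad 0.5
side0.png
side_l716.png
side_l866.png
top0.png
top4.png
top_l716.png
top_l866.png
w1.png
w2.png
w3.png
w4.png
wrist_l716.png
wrist_l866.png
```

```bash
python3 -m crank '[[0,0,-3,-0.8,2.6,0,0],[0,0,-3,-0.8,2.6,0,0],[0,0,-3,-0.8,2.6,0,0],[0,0,0,0,0,0,0],[0,0,0,0,-4,0,0],[0,0,0,0,-4,-5,0],[0,0,0,0,0,-30,0],[0,0,0,0,0,-35,0],[0,0,0,0,0,-35,0],[0,0,0,0,0,0,0]]'|head -2; python3 -m crank '[[0,0,0,0,0,0,0]]'|head -2; python3 ang.py; ls -t pics|head -1
```

```text
clock: 10.25
ee_pos: [0.6177, -0.0424, 0.2158]
clock: 10.33
ee_pos: [0.6154, -0.0419, 0.2104]
tool r,t 50.632934366908984 -25.8168074857768 yaw 161.66290950499948 [-0.19027442  0.56865646 -0.78556927] [ 0.61544097 -0.04193548  0.21037596]
top finger_peg 0.87 [302. 179.] [ 0.616 -0.019  0.091] ang -23.4 rad 44.1
top pin_tip 0.26 [300. 178.] [ 0.6274 -0.015   0.057 ] ang -14.5 rad 53.6
top hub_top 0.93 [296. 197.] [ 0.5756 -0.0041  0.078 ] ang -87.7 rad 2.6
side finger_peg 0.57 [268. 204.] [ 0.6152 -0.0185  0.091 ] ang -23.2 rad 43.2
side notch 0.83 [307. 246.] [0.5052 0.0264 0.058 ] ang 158.4 rad 75.6
side pin_tip 0.61 [309. 246.] [0.502  0.0239 0.057 ] ang 161.0 rad 77.7
wrist finger_peg 0.91 [306. 212.] [ 0.6236 -0.0218  0.091 ] ang -22.9 rad 52.1
wrist notch 0.78 [310.  40.] [0.5061 0.0207 0.058 ] ang 162.3 rad 72.9
wrist pin_tip 0.81 [311.  41.] [0.5067 0.0213 0.057 ] ang 161.7 rad 72.5
wrist hub_top 0.97 [311. 141.] [ 0.5758 -0.0014  0.078 ] ang 10.2 rad 0.3
wrist_l1033.png
```

```bash
python3 -c "
import cv2
i=cv2.imread('pics/wrist_l1033.png');cv2.imwrite('pics/c1.png',cv2.resize(i[0:200,210:410],(800,600)[:1]*0 or (600,600),interpolation=cv2.INTER_CUBIC))"
```

```text
(no output)
```

View pics/c1.png

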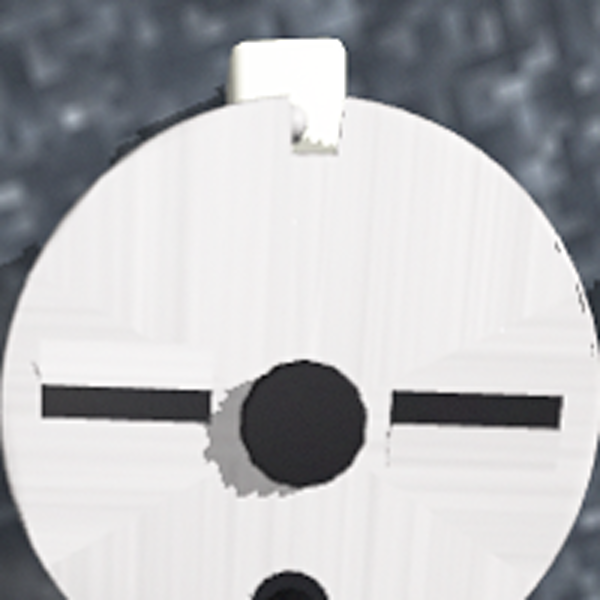

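The crop shows the notch centre at about 317 px, and the ear and pin centre at about 291 px. That leaves about 6 mm (4.7°) to go counter-clockwise, so I'll repeat the push by that much.

```bash
python3 -m crank '[[0,0,0,0,0,35,0],[0,0,0,0,0,35,0],[0,0,0,0,0,25,0],[0,0,0,0,0,10,0],[0,0,0,0,4,0,0],[0,0,0,0,4,0,0],[0,0,-1.6,-0.4,1.35,0,0],[0,0,-1.6,-0.4,1.35,0,0],[0,0,-1.5,-0.4,1.3,0,0],[0,0,0,0,0,0,0]]'|head -3; python3 -m crank '[[0,0,0,0,-4,0,0],[0,0,0,0,-4,-5,0],[0,0,0,0,0,-30,0],[0,0,0,0,0,-35,0],[0,0,0,0,0,-35,0],[0,0,0,0,0,0,0],[0,0,0,0,0,0,0]]'|head -2; python3 ang.py; f=$(ls -t pics|head -1); python3 -c "
import cv2
i=cv2.imread('pics/$f');cv2.imwrite('pics/c2.png',cv2.resize(i[0:200,210:410],(600,600),interpolation=cv2.INTER_CUBIC))"
```

```text
clock: 11.92
ee_pos: [0.6202, -0.0299, 0.1039]
tool_rot: [[-0.972, 0.233, 0.004], [0.233, 0.973, -0.001], [-0.004, 0.0, -1.0]]
clock: 12.5
ee_pos: [0.6186, -0.0386, 0.2107]
tool r,t 50.571246246849235 -25.89693467195372 yaw 166.39501215511387 [-0.06170753  0.1651717  -0.31177618] [ 0.61856195 -0.03856618  0.21069623]
top finger_peg 0.77 [301. 176.] [ 0.6233 -0.0159  0.091 ] ang -16.7 rad 49.9
top hub_top 0.83 [295. 198.] [ 0.5742 -0.0011  0.078 ] ang 164.1 rad 1.3
side finger_peg 0.94 [262. 201.] [ 0.6288 -0.0192  0.091 ] ang -18.4 rad 56.2
side notch 0.7 [310. 245.] [0.5013 0.0186 0.058 ] ang 164.8 rad 76.9
side pin_tip 0.63 [309. 247.] [0.5014 0.0248 0.057 ] ang 160.5 rad 78.6
side hub_top 0.77 [281. 219.] [ 0.5758 -0.0017  0.078 ] ang -26.9 rad 0.4
wrist finger_peg 0.81 [306. 211.] [ 0.624  -0.0172  0.091 ] ang -17.9 rad 51.0
wrist notch 0.94 [312.  43.] [0.5069 0.016  0.058 ] ang 165.7 rad 70.8
wrist pin_tip 0.75 [316.  42.] [0.5063 0.0188 0.057 ] ang 163.6 rad 72.1
wrist hub_top 0.91 [308. 141.] [ 0.5751 -0.0038  0.078 ] ang -98.7 rad 2.4
```

View pics/c2.png

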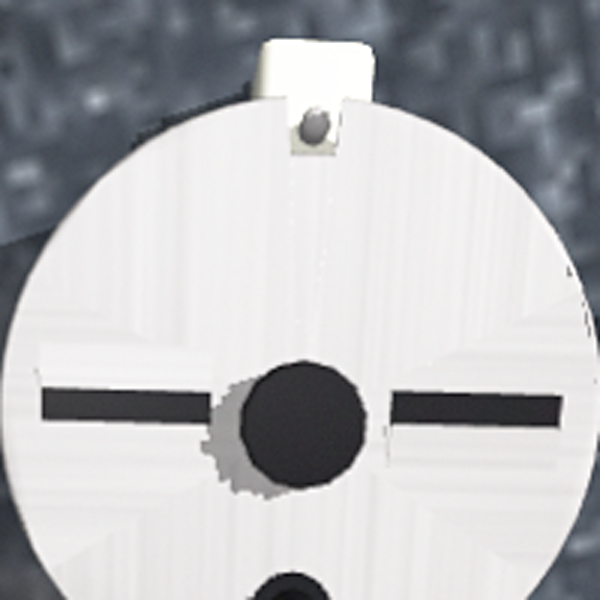

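The steel pin is now centred in the notch at (315,127) in the crop. I'll move over the hub and go down to just above it.

```bash
python3 -m crank '[[0,0,0,25.3,13,0,0],[0,0,0,25.3,12.9,0,0],[0,0,0,0,0,35,0],[0,0,0,0,0,35,0],[0,0,0,0,0,25,0],[0,0,0,0,0,7,0],[0,0,0,0,0,0,0],[0,0,0,0,0,0,0]]'|head -4
```

```text
clock: 13.92
ee_pos: [0.574, -0.0009, 0.1052]
tool_rot: [[-0.972, 0.235, 0.001], [0.235, 0.972, -0.0], [-0.001, 0.0, -1.0]]
contact_force: [0.8, 0.3, -0.8]
```

```bash
python3 -m crank '[[0,0,0,0,0,1.5,0],[0,0,0,0,0,1.5,0],[0,0,0,0,0,1.5,0],[0,0,0,0,0,1.5,0],[0,0,0,0,0,0,0]]'|head -4
```

```text
clock: 14.33
ee_pos: [0.5738, -0.0008, 0.0988]
tool_rot: [[-0.972, 0.235, 0.001], [0.235, 0.972, -0.0], [-0.001, 0.0, -1.0]]
contact_force: [1.4, 0.2, 0.8]
```

```bash
for i in 1 ; do python3 -m crank '[[0,0,0,0,0,1,0],[0,0,0,0,0,1,0],[0,0,0,0,0,1,0],[0,0,0,0,0,1,0],[0,0,0,0,0,0,0]]'|head -4; python3 -m crank '[[0,0,0,0,0,1,0],[0,0,0,0,0,1,0],[0,0,0,0,0,1,0],[0,0,0,0,0,0,0]]'|head -4; done
```

```text
clock: 14.75
ee_pos: [0.5737, -0.0008, 0.0943]
tool_rot: [[-0.972, 0.234, 0.001], [0.234, 0.972, -0.0], [-0.001, 0.0, -1.0]]
contact_force: [1.7, -0.2, 1.7]
clock: 15.08
ee_pos: [0.5734, -0.0007, 0.0911]
tool_rot: [[-0.972, 0.234, 0.0], [0.234, 0.972, 0.0], [-0.0, 0.0, -1.0]]
contact_force: [0.8, -0.0, 0.3]
```

```bash
python3 -m crank '[[0,0,0,0,0,1,0],[0,0,0,0,0,1,0],[0,0,0,0,0,1,0],[0,0,0,0,0,0,0]]'|head -4;python3 -m crank '[[0,0,0,0,0,0.5,0],[0,0,0,0,0,0.5,0],[0,0,0,0,0,0,0]]'|head -4;python3 -m crank '[[0,0,0,0,0,0.5,0],[0,0,0,0,0,0.5,0],[0,0,0,0,0,0,0]]'|head -4
```

```text
clock: 15.42
ee_pos: [0.5734, -0.0007, 0.0888]
tool_rot: [[-0.972, 0.234, -0.0], [0.234, 0.972, -0.0], [0.0, -0.0, -1.0]]
contact_force: [-1.6, -0.1, 6.1]
clock: 15.67
ee_pos: [0.5735, -0.0007, 0.0887]
tool_rot: [[-0.972, 0.234, -0.0], [0.234, 0.972, -0.0], [0.0, -0.0, -1.0]]
contact_force: [-4.5, -0.2, 13.1]
clock: 15.92
ee_pos: [0.5736, -0.0007, 0.0887]
tool_rot: [[-0.972, 0.234, -0.0], [0.234, 0.972, -0.0], [-0.0, -0.0, -1.0]]
contact_force: [-7.4, 1.3, 18.9]
```

The TCP stopped hard at 0.0887, about 11.5 mm below first contact, with force climbing to 19 N. I'll retract and check.

```bash
python3 -m crank '[[0,0,0,0,0,-2,0],[0,0,0,0,0,-5,0],[0,0,0,0,0,-30,0],[0,0,0,0,0,-35,0],[0,0,0,0,0,-35,0],[0,0,0,-25,0,0,0],[0,0,0,-25,0,0,0],[0,0,0,0,0,0,0],[0,0,0,0,0,0,0]]'|head -4; python3 look.py w9 .0115
```

```text
clock: 16.67
ee_pos: [0.6218, -0.0126, 0.1922]
tool_rot: [[-0.972, 0.235, -0.002], [0.235, 0.972, 0.0], [0.002, -0.0, -1.0]]
contact_force: [0.3, 0.2, -0.2]
hub_top 0.61 [275.6 140.6] [ 0.5729 -0.0017  0.0665]
finger_peg 0.7 [274.6 215.5] [ 0.6253 -0.015   0.0795]
notch 0.91 [278.7  40.5] [0.5035 0.0175 0.0465]
pin_tip 0.93 [281.2  40.1] [0.5058 0.0187 0.057 ]
pin_tip 0.74 [275.9 142. ] [ 0.5752 -0.0019  0.057 ]
slicer 0.7 [276.6 141.6] [ 0.579  -0.0022  0.    ]
disc 0.61 [275.3 140.3] [ 0.575  -0.0023  0.0465]
16.6667 [ 0.6218 -0.0126  0.1922] [[-0.972   0.2348 -0.0022]
 [ 0.2348  0.972   0.0004]
 [ 0.0022 -0.0001 -1.    ]] [ 0.2794  0.1601 -0.2087] 0.0006227500037331903 [ -8.4  14.6  90.9   0.   74.7 -84.8]
```

View pics/w9.png

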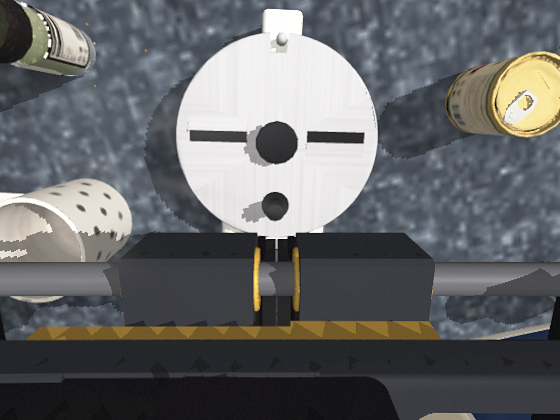

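The pin stands up through the notch at (281,40), the disc is down, and the tin, jar and mug are upright where they were. The robot is clear.

```bash
python3 -c "
from bench import *
print(close_job())"
```

```text
the job is handed in; nothing more can be done
None
```

I turned the disc until its notch stood over the pin, pressed it down about 11.5 mm to a hard stop (peak reading about 19 N), took the hand clear and handed the job in; the last wrist picture shows the pin in the notch and the tin, jar and mug standing, but no verdict was returned.

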